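Lock the cash box and leave its key in the bowl

TASK

Lock the cash box on the console with its red-headed key: take the key from the wooden key block, push it fully home in the keyhole in the lid, and turn it clockwise until it comes firmly to its stop, without forcing it. Turn it back home, draw it straight out without straining it, and set it down in the black bowl (lower it in, do not drop it). Leave the other things as they are.

Things in the scene. Friction and masses are not known exactly. Their poses are not given: they have to be found in the camera images.
- key: The box's key: steel, red head. Origin at the bit's tip, z up the shank, x along the width, y the thickness. From the tip: bit 0-14 mm (two wings, 16 mm wide, 3.6 thick, tapered over its first 4 mm to 11.6 x 1.8), shank 4.8 mm dia, collar 11 mm dia from 20 mm, flat head 34-62 mm (26 wide, 9 thick). 35 g. Stands bit down in one slot of the key block. A half turn about z makes no difference.
- housekey: Another key of the same size, brass with a black head, standing in the other slot, 68 mm away. Leave it alone.
- keyblock: Fixed dark wooden key block 130 x 56 x 42 mm, origin at the centre of its underside; two slots in its top at x = +34 and -34 mm, each 6.2 mm wide (x), 18.5 mm long (y), 18 mm deep; the heads stand with their thickness along the block's x.
- keyhole (a point): Centre of the keyhole, at the face of the 30 mm steel escutcheon in the lid, 90 mm above the table; axes those of the cash box, z up. 17.6 mm along x, 5.4 mm wide: the key goes straight down, bit width along x. Fully home its collar rests on the escutcheon (tip 20 mm below it), head 14 mm above the lid. Turned, the bit is captive under the escutcheon; it comes out only within 0.1 rad of home.
- cashbox: Grey steel cash box 160 (x) x 200 (y) x 90 mm high, fixed; origin at the centre of its underside, front towards -x, keyhole 30 mm from the front edge; a folded handle, up to 9 mm high, lies on the lid behind the keyhole, from x = +14 to +50 mm.
- plug (a joint): Turn of the lock's plug with the key: 0 home, growing clockwise seen from above (rad). The key has about 0.12 rad of play in it, so it lags. About 0.26 rad are free (0.02 N m), then it drives the bolt (0.04 N m) until the stop, anywhere from 0.75 to 1.35 rad: it differs each time and must be felt. There the torque rises some 0.02 N m per degree turned on. It stays where it is left.
- bolt: The bolt inside the lid, out of sight; origin at its front end, x as the cash box's x. The key drives it towards -x, and it stays thrown when the key is turned back.
- strike: The strike in the box, out of sight, at a place that differs by some mm each time; origin at the face where the bolt stops: in its frame the bolt's x reads about 0 when fully thrown. Firmly at the stop is 3 to 8 N of bolt on strike (0.03 to 0.08 N m on top of the running torque); 20 N (about 0.18 N m) is forcing it.
- bowl: Black ceramic bowl, rim radius 78 mm, 52 mm high, 0.6 kg, floor about 6 mm above the table; origin at the centre of its underside. It stands at either end.
- cointray: Clear acrylic tray of coins, 150 x 110 x 28 mm. Bystander.
- minttin: Blue mint tin, 62 x 97 x 22 mm. Bystander.
- pen: Silver pen, 125 mm long, lying in front of the cash box. Bystander.
- comb: Wooden comb, 150 x 34 x 5 mm. Bystander.
There are look-alikes about, which are no part of the job. Of the things that look like the bowl, take the one that is farthest to the robot's right at the start.

How it is judged (in metres and radians):
On the way, in this order (a step that is already met when the one before it is completed fails the run):
1. the key is pushed fully home in the keyhole (within 2.5 mm of full depth), plug still at home (z of key in the frame of keyhole below -0.0175 m and horizontal distance between key and keyhole below 0.004 m and value of joint plug below 0.2 rad), for 0.1 s.
2. the key, fully in, is turned to its stop: the bolt bears on the strike with more than 2 N (z of key in the frame of keyhole below -0.0175 m and horizontal distance between key and keyhole below 0.004 m and contact force between bolt and strike above 2 N), for 0.1 s.
3. the key, still in, is turned back home (plug below 0.2 rad) with the bolt left thrown (all of step 1 and x of bolt in the frame of strike below 0.0015 m), for 0.1 s.
4. the key is drawn clear of the lock (z of key in the frame of keyhole above 0.005 m and value of joint plug below 0.2 rad), for 0.1 s.
5. the key, still held, is lowered into the bowl (horizontal distance between key and bowl below 0.06 m and height (world z) of key below 0.035 m and contact force between key and the fingers above 0.5 N), for 0.05 s.
At the end, for the whole second after the job is handed in: The bolt is thrown to within 1.5 mm of the strike, the plug is home (below 0.2 rad), and the key lies released and at rest inside the bowl, its tip within 70 mm of the bowl's axis and lower than 60 mm; the bowl stands upright (x of bolt in the frame of strike below 0.0015 m and value of joint plug below 0.2 rad and horizontal distance between key and bowl below 0.07 m and height (world z) of key below 0.06 m and linear speed of key below 0.02 m/s and angle between bowl's own z axis and vertical below 0.1 rad); the robot touches nothing.
It fails at once if the key is forced against its stop (bolt on strike above 20 N) (contact force between bolt and strike above 20 N).
It fails at once if the key is rammed into, jammed in or wrenched from the box (above 40 N between key and cash box) (contact force between key and cashbox above 40 N).
It fails at once if the bowl is shoved about (over 30 mm) (distance of bowl from where it was at the start of the episode above 0.03 m).
It fails at once if another thing is disturbed (moved over 15 mm) (distance of any of housekey, cointray, minttin, pen, comb from where it was at the start of the episode above 0.015 m).
It also fails if it takes over 72 s, if anything falls off the work surface, if the arm or the gripper's body presses on something with over 40 N, if the wrist force passes 120 N, or if a joint passes its speed limit or range.

ROBOT

A 7-joint arm with a two-finger parallel gripper is mounted at the origin on the work surface. World frame = base frame: x ahead of the robot, y to its left, z up, the work surface at z = 0. Lengths are in m, angles in degrees, forces in N, time in s.
With the tool pointing down it reaches from about 0.425 to 1.025 m from the base axis. Payload 9.4 kg.
Tool frame: the origin (TCP) lies between the finger pads; the fingertips stand 11 mm ahead of it and the grasp point (between the pads) lies 8 mm behind it (arm.tips_ahead is the distance from the TCP to the fingertips, in m); z points along the fingers, y is the line along which they close (so a half turn about z gives the same grasp; the last joint's range is limited). The gripper opens to 85 mm and grips with 20 to 120 N. Pads are 22 mm wide; open, the fingers measure 114 mm over their backs; the gripper's body (76 mm by 85 mm) begins 54 mm behind the grasp point. The pads swing forward as they close: fully open they stand 13 mm farther back than shut.
Start: joints at [-71.316, 34.337, -0.143, 91.639, 0.103, 54.024, -4.572], TCP at [0.284, 0.667, 0.242] pointing down, gripper open.
Joint ranges: [-147.43, 147.43], [-19.82, 112.94], [-74.19, 73.91], [6.32, 146.72], [-59.91, 239.91], [6.04, 106.73], [-150.56, 150.56]. Speed limits (degrees/s): [127.2, 127.2, 172.46, 172.46, 180, 180, 180].

INTERFACE

Orientations are given as [roll, pitch, yaw] about the fixed x, y, z axes, in that order (R = Rz(yaw) Ry(pitch) Rx(roll)).
In Python, from workcell import arm gives the robot as it stands. Calls block until the motion is done:
- arm.move_ptp(position, orientation): joint-space move of the TCP to a pose.
- arm.movel(position, speed=0.15, frame=None, f_stop=None): straight line of the TCP; frame=None keeps the orientation; speed is the mean speed in m/s. With f_stop (N) it stops when the force on the tool has changed by that much, and returns True; else False.
- arm.goto_joints(angles): joint-space move.
- arm.release() and arm.grab(f_grip=None): open the fingers fully, or close them until they stop; f_grip is the grip in N (None keeps the last).
- arm.wait(seconds).
- arm.ik(position, orientation): joint angles nearest the present ones, or None.
- arm.state(): the state.
- arm.capture(name): name is "scene" or "top" or "wrist"; returns the picture (384x512x3 uint8, red, green, blue); there is no depth.
- arm.camera_model(name): a dict with "fovy" (degrees; the focal length in pixels is half the picture's height over the tangent of half this angle, whatever the lens; pixels are square), "cx", "cy" (the principal point, pixels), "k1" (the pictures are not rectified: a ray, as slopes to the right and down, at radius r is drawn at 1 + k1 r^2 times it, then the intrinsics apply), "R" (3x3) and "t" (3): a world point X has camera coordinates R X + t. Camera axes: x right, y down, z forward; pixel columns grow to the right and rows downward; lengths in m; the calibration is good to about 2 mm. A picture is of the moment at which its call begins: read the wrist's pose just before it. camera_model takes no time and is no camera call; for the wrist camera it gives the pose at the moment of the call.
A pose or a line that the arm cannot do raises arm.MotionError and nothing moves.
- arm.close_job(): hands the job in; it is judged then, once.
The state is a dict: "time": time; "joint_pos": joint angles; "joint_vel": joint speeds; "joint_torque": joint torques, N m; "ee_pos": TCP position; "eef_rot": TCP orientation; "force": force on the tool from outside, world axes, zero at the start; "torque": the same for the moment, N m; "grip_width": opening from 0.0 (shut) to 1.0 (fully open); "gripper_force": force on a finger pad.
Only numpy, scipy, OpenCV 4.12 (cv2) and the standard library are available. Lean on these libraries where they do the work, as an engineer would, in place of code of your own. Each camera call takes 0.05 s, during which the arm holds its last target. There are 200 camera calls.

## Working session

There is one attempt and no reset: what is moved stays moved. The work goes in short steps, each a Python script; the robot and the scene stay as the last script left them, time stands still between calls to the robot, and variables do not carry over. Pictures are saved under pics/ and viewed, at most 10 in all, crops included, and the job is handed in when it is done.

```bash
ls; mkdir -p pics
python3 - <<'E'
from workcell import arm
import cv2
for n in ("scene","top"):
    cv2.imwrite(f"pics/{n}0.png",arm.capture(n)[:,:,::-1]); 
    m=arm.camera_model(n); print(n,m)
s=arm.state(); print(s)
E
```

```text
pics
scene {'fovy': 57.51868280610124, 'cx': 263.2383599800752, 'cy': 193.63214899435192, 'k1': -0.07847404729150573, 'R': array([[ 0.55575668,  0.83108169,  0.02092222],
       [ 0.47030828, -0.29355054, -0.83224889],
       [-0.68552508,  0.47236777, -0.55400727]]), 't': array([-0.38016612, -0.11047407,  1.57630197])}
top {'fovy': 51.48380981355544, 'cx': 250.42440424363787, 'cy': 198.75328857840546, 'k1': -0.05067286206046408, 'R': array([[-4.32080155e-05, -9.99852827e-01,  1.71558391e-02],
       [-9.83004829e-01, -3.10699625e-03, -1.83553405e-01],
       [ 1.83579694e-01, -1.68722036e-02, -9.82860023e-01]]), 't': array([0.11664326, 0.49493189, 1.41768578])}
{'time': 0.1, 'joint_pos': array([-71.31443216,  34.38202806,  -0.14493722,  91.67647934,
         0.10253988,  54.02378925,  -4.57258551]), 'joint_vel': array([-0.10511365, -0.06233575,  0.03363108, -0.04590895, -0.026697  ,
        0.07160211, -0.01846154]), 'joint_torque': array([ 4.95059692e-03, -7.77986813e+01,  1.57038387e+00, -2.58624780e+01,
        1.27449859e-02,  5.41879432e-03, -1.52215512e-05]), 'ee_pos': array([0.28406917, 0.66658641, 0.24147626]), 'eef_rot': array([-1.79918176e+02,  7.59517218e-03,  1.56921823e+02]), 'force': array([-0.05306256, -0.20351775,  0.01335465]), 'torque': array([0.01694379, 0.01389553, 0.02220896]), 'gripper_force': 0.0, 'grip_width': 1.0035643917989816}
```

Run:
```python
import cv2
for n in ("top","scene"):
    cv2.imwrite(f"pics/{n}0b.png",cv2.resize(cv2.imread(f"pics/{n}0.png"),(800,600),interpolation=cv2.INTER_CUBIC))
```

```text
(no output)
```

View pics/top0b.png

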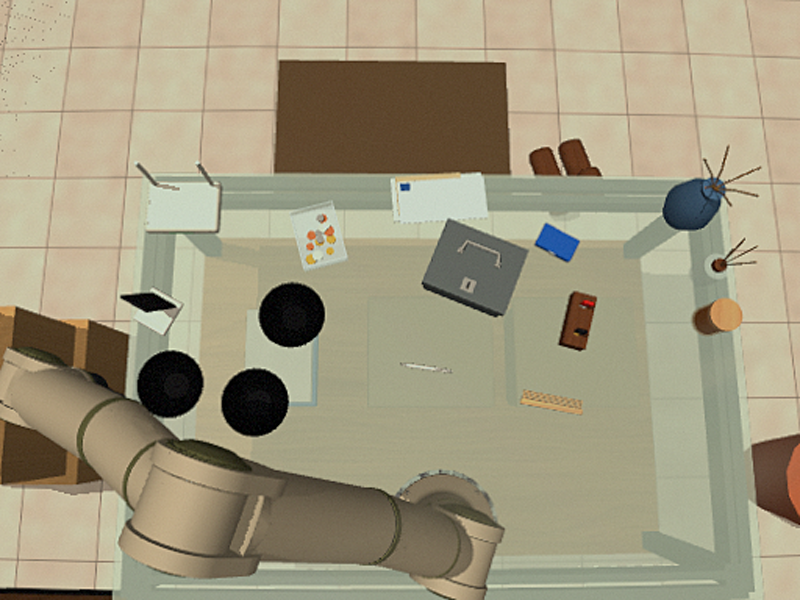

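View pics/scene0b.png

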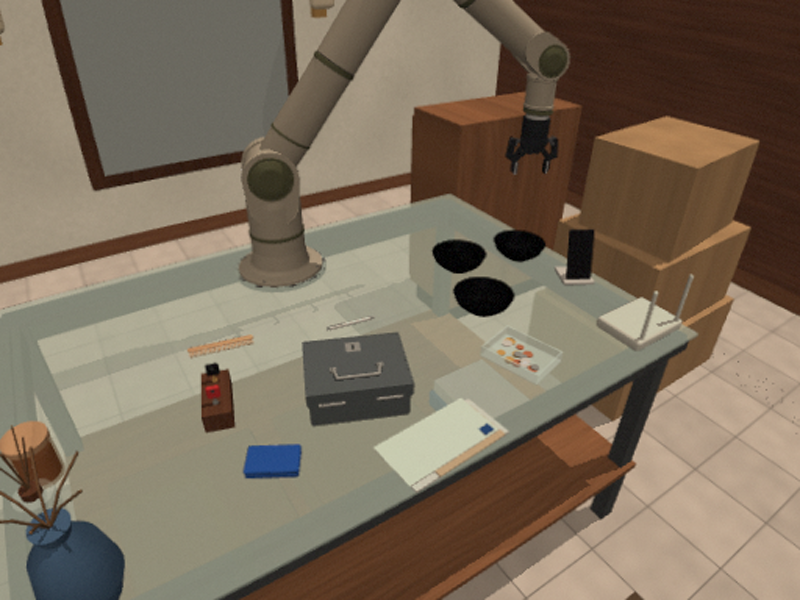

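Top view (800x600): there are three black bowl-like objects at (170,383), (255,402) and (292,315). Image right is the robot's right (-y), so (292,315) should be the one meant. The red key is at about (588,302) in the block, the black one at (580,331), and the keyhole escutcheon at (468,285). I'll work out positions and confirm with a crop.

```bash
cat > h.py <<'E'
import numpy as np, cv2
from workcell import arm
def K(m):
    f=192/np.tan(np.radians(m["fovy"]/2)); return np.array([[f,0,m["cx"]],[0,f,m["cy"]],[0,0,1.]]),np.array([m["k1"],0,0,0,0])
def ray(m,px):
    k,d=K(m); p=cv2.undistortPoints(np.array(px,float).reshape(-1,1,2),k,d).reshape(-1,2)
    D=np.c_[p,np.ones(len(p))]@m["R"]; return -m["R"].T@m["t"],D
def onz(m,px,z):
    c,D=ray(m,px); return c+D*((z-c[2])/D[:,2])[:,None]
def proj(m,X):
    k,d=K(m); return cv2.projectPoints(np.array(X,float).reshape(-1,1,3),cv2.Rodrigues(m["R"])[0],m["t"],k,d)[0].reshape(-1,2)
def save(n,im,size=None):
    if size: im=cv2.resize(im,size,interpolation=cv2.INTER_CUBIC)
    cv2.imwrite(f"pics/{n}.png",im[:,:,::-1])
def down(yaw): return [180,0,yaw]
E
python3 - <<'E'
from h import *
t=arm.camera_model("top"); np.set_printoptions(precision=4,suppress=True)
P=lambda l,z: print(onz(t,np.array(l)*.64,z))
print("bowls");P([(170,383),(255,402),(292,315)],.052)
print("keyhole, lid corners");P([(468,285),(449,220),(527,248),(422,281),(502,313)],.09)
print("keys");P([(588,302),(580,331)],.086)
m=arm.camera_model("wrist"); s=arm.state()
from scipy.spatial.transform import Rotation as R
Rt=R.from_euler("xyz",s["eef_rot"],degrees=True).as_matrix()
print("cam in tool",Rt.T@(-m["R"].T@m["t"]-s["ee_pos"]),"axes",m["R"]@Rt,m["fovy"])
a=cv2.imread("pics/top0.png")[170:290,80:220]; b=cv2.imread("pics/top0.png")[130:250,330:400]
c=cv2.imread("pics/scene0.png")[130:280,110:280]
cv2.imwrite("pics/crop1.png",np.vstack([np.hstack([cv2.resize(a,(400,300)),cv2.resize(b,(200,300))]),np.hstack([cv2.resize(c,(340,300),interpolation=cv2.INTER_CUBIC),np.zeros((300,260,3),np.uint8)])]))
E
```

```text
bowls
[[0.3229 0.6246 0.052 ]
 [0.2807 0.4277 0.052 ]
 [0.4821 0.3491 0.052 ]]
keyhole, lid corners
[[ 0.5467 -0.0584  0.09  ]
 [ 0.703  -0.0173  0.09  ]
 [ 0.636  -0.1989  0.09  ]
 [ 0.5557  0.0475  0.09  ]
 [ 0.4814 -0.1349  0.09  ]]
keys
[[ 0.5086 -0.3371  0.086 ]
 [ 0.4407 -0.3145  0.086 ]]
cam in tool [ 0.0723  0.0009 -0.1317] axes [[ 0.0001  1.     -0.0007]
 [-0.9579 -0.0001 -0.2872]
 [-0.2872  0.0007  0.9579]] 61.98499369920305
```

View pics/crop1.png

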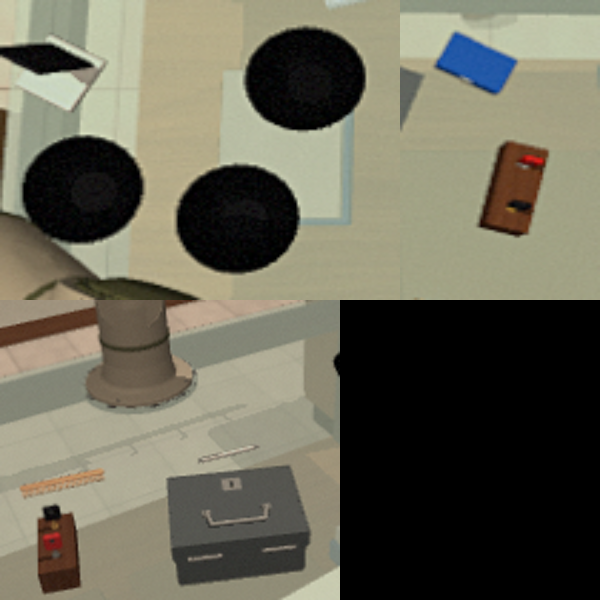

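The crop confirms three black bowls, at about (83,190), (238,218) and (305,78) in the crop. The last, at y=0.349, is the farthest to the robot's right (the others are at 0.428 and 0.625), so I'll take that one. The red key stands at the block's far end and the black one at its near end. Next, wrist views over the keyhole and then over the key, both at the same stand-off.

Run:
```python
from h import *
import pickle
d={}
for n,p,y in (("hole",[0.5467,-0.0584,0.20],157.5),("key",[0.5086,-0.3371,0.196],71.6)):
    arm.move_ptp(p,down(y)); arm.wait(.3)
    d[n]=(arm.camera_model("wrist"),arm.state()); im=arm.capture("wrist"); np.save(f"{n}.npy",im)
    s=d[n][1]; print(n,s["time"],s["ee_pos"],s["eef_rot"],s["joint_pos"],s["force"])
    save(n+"1",im)
pickle.dump(d,open("views.pkl","wb"))
a=np.hstack([cv2.resize(np.load(n+".npy"),(400,300)) for n in ("hole","key")])
c=np.hstack([cv2.resize(np.load(n+".npy")[117:267,156:356],(400,300)) for n in ("hole","key")])
save("w1",np.vstack([a,c]))
```

```text
hole 3.125 [ 0.54677617 -0.0580963   0.19998941] [1.79997657e+02 9.65203613e-04 1.57531304e+02] [ -2.92139506  25.57139557   4.28088066 117.34717339  -3.05915111
  37.18127681  70.91090594] [0.02861846 0.53316379 0.65008618]
key 4.5667 [ 0.50902998 -0.33628348  0.19603249] [ 1.79996868e+02 -2.13012696e-02  7.17061394e+01] [  9.63238845  31.95922953  27.84749404 110.91475152 -21.59925212
  42.27282107  31.8104798 ] [-0.1870211  -0.30228438  0.41366981]
```

View pics/w1.png

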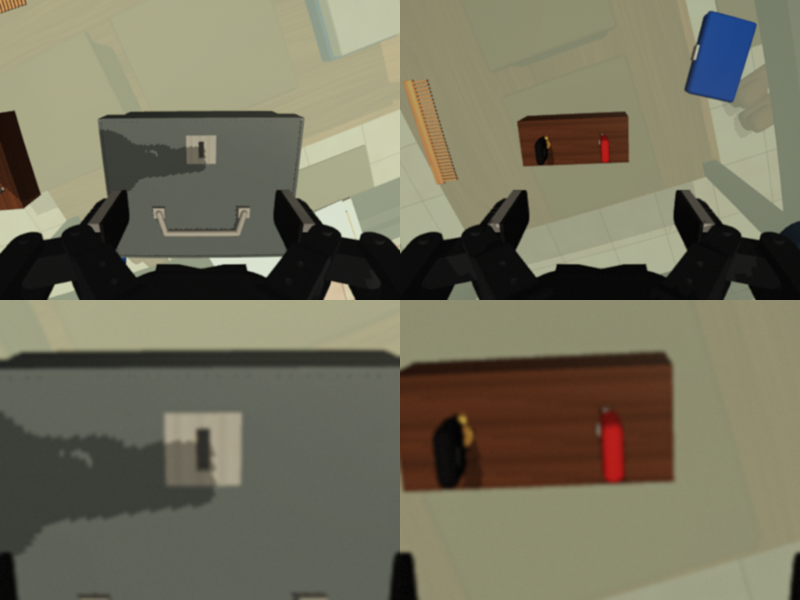

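Both targets are centred. The keyhole is at about (200,150) in the upper-left panel, and the red head at (604,148) in the upper-right one. I'll fit the known shapes to the colour masks for sub-pixel poses.

```bash
cat >> h.py <<'E'
from scipy.optimize import minimize
def box(x,y,yaw,sx,sy,z0,z1):
    c,s=np.cos(yaw),np.sin(yaw); q=np.array([[a*sx/2,b*sy/2] for a in(-1,1) for b in(-1,1)])@np.array([[c,s],[-s,c]])+[x,y]
    return np.array([[*p,z] for p in q for z in (z0,z1)])
def fit(m,mask,x0,dims,U=4):
    """fit (x,y,yaw) of a cuboid to a silhouette mask"""
    M=cv2.resize(mask.astype(np.float32),None,fx=U,fy=U,interpolation=cv2.INTER_LINEAR)>.5
    def cost(p):
        u=(proj(m,box(p[0]/100,p[1]/100,p[2],*dims))+.5)*U-.5
        h=cv2.convexHull((u*256).round().astype(np.int32)); c=np.zeros(M.shape,np.uint8)
        cv2.fillConvexPoly(c,h,1,cv2.LINE_8,8); return float(((c>0)^M).sum())/M.sum()
    x0=np.array([x0[0]*100,x0[1]*100,x0[2]])
    S=np.vstack([x0]+[x0+d for d in np.diag([.5,.5,.08])])
    r=minimize(cost,x0,method="Nelder-Mead",options=dict(initial_simplex=S,xatol=1e-3,fatol=1e-5))
    return np.array([r.x[0]/100,r.x[1]/100,np.degrees(r.x[2])]),r.fun
def biggest(mask):
    n,l,s,_=cv2.connectedComponentsWithStats(mask.astype(np.uint8)); return l==1+np.argmax(s[1:,4])
E
python3 - <<'E'
from h import *
import pickle; np.set_printoptions(precision=5,suppress=True)
d=pickle.load(open("views.pkl","rb"))
im=np.load("key.npy").astype(int); m,s=d["key"]
r,g,b=im[...,0],im[...,1],im[...,2]
red=biggest((r>80)&(g<.35*r)&(b<.4*r)); ys,xs=np.where(red); print("red",red.sum(),xs.min(),xs.max(),ys.min(),ys.max())
K0=fit(m,red,(.5086,-.3371,np.radians(71.6)),(.026,.009,.058,.086)); print("key",K0)
roi=np.zeros(red.shape,bool); roi[120:230,130:310]=1
blk=biggest(roi&(r>1.5*b)&(r<150)|red&roi); blk=cv2.morphologyEx(blk.astype(np.uint8),cv2.MORPH_CLOSE,np.ones((25,25)))>0
print("block",fit(m,blk,(.475,-.326,np.radians(-18.4)),(.13,.056,0,.042)))
v=im.astype(np.uint8).copy(); v[blk&~red]=v[blk&~red]//2+[0,0,127]; v[red]=[0,255,0]
im=np.load("hole.npy").astype(int); m,_=d["hole"]
r,g,b=im[...,0],im[...,1],im[...,2]
roi=np.zeros(red.shape,bool); roi[165:220,225:290]=1
e=biggest(roi&((r-b)>10)); e=cv2.morphologyEx(e.astype(np.uint8),cv2.MORPH_CLOSE,np.ones((21,21)))>0
ys,xs=np.where(e);print("esc",e.sum(),xs.min(),xs.max(),ys.min(),ys.max())
E0=fit(m,e,(.5467,-.0584,np.radians(-22.5)),(.03,.03,.09,.09)); print("esc",E0)
hole=biggest(e&(r<0.45*np.median(r[e]))); print("hole",hole.sum())
print(fit(m,hole,(*E0[0][:2],np.radians(-22.5)),(.0176,.0054,.09,.09)))
w=im.astype(np.uint8).copy(); w[e]=w[e]//2+[0,0,127]; w[hole]=[0,255,0]
save("m1",np.hstack([cv2.resize(x[110:240,140:340],(400,260),interpolation=cv2.INTER_NEAREST) for x in (w,v)]))
E
```

```text
red 371 256 268 173 207
key (array([ 0.51241, -0.34189, 72.23768]), np.float64(0.25202292650033714))
block (array([  0.47772,  -0.33083, -15.88693]), np.float64(0.012341904100069493))
esc 1533 237 277 172 210
esc (array([  0.54874,  -0.0579 , -21.00427]), np.float64(0.09031968683738378))
hole 95
(array([  0.54981,  -0.05824, -20.53833]), np.float64(0.5989445910290238))
```

View pics/m1.png

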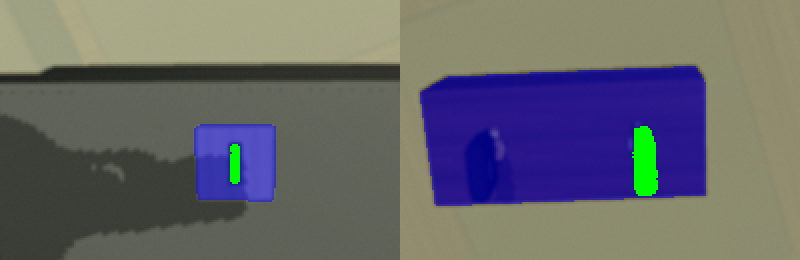

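The masks are good: the block fits to 1%, and the slot centre coincides with the escutcheon centre. The red head doesn't fill a plain cuboid, so I'll check its profile and pin down the centres.

Run:
```python
from h import *
import pickle; np.set_printoptions(precision=5,suppress=True)
d=pickle.load(open("views.pkl","rb"))
im=np.load("key.npy").astype(int); m,s=d["key"]
print([tuple(int(v) for v in im[y,262]) for y in range(164,212,2)])
for y in (175,180,185,190,195,200,205): print(y,[int(v) for v in im[y,250:274,0]])
yaw=np.radians(-15.89); bx=np.array([np.cos(yaw),np.sin(yaw)]); by=np.array([-bx[1],bx[0]]); B=np.array([.47772,-.33083])
k=B+.034*bx; 
print("cuboid predicted px",proj(m,box(*k,yaw+np.pi/2,.026,.009,.058,.086)))
for px,z in (((262,207.5),.086),((262,172.5),.086),((262,172.5),.058)):
    q=onz(m,[px],z)[0][:2]-B; print(px,z,"block coords",q@bx,q@by)
im=np.load("hole.npy").astype(int); m,_=d["hole"]
for c in ((257.5,163.5+.0),): pass
r=im[...,0]
print([int(v) for v in r[191,230:286]]); print([int(v) for v in r[165:218,257]]); print([int(v) for v in r[165:218,270]])
```

```text
[(86, 48, 28), (83, 46, 27), (78, 43, 25), (75, 41, 24), (83, 30, 20), (96, 17, 14), (101, 19, 17), (120, 19, 16), (161, 27, 23), (179, 30, 25), (179, 31, 27), (179, 30, 27), (179, 31, 26), (179, 31, 27), (178, 29, 25), (180, 31, 27), (178, 30, 25), (178, 29, 25), (179, 30, 25), (178, 30, 26), (179, 29, 25), (172, 26, 23), (120, 63, 48), (134, 135, 106)]
175 [78, 75, 76, 76, 74, 73, 77, 87, 93, 96, 96, 98, 99, 95, 90, 83, 75, 74, 75, 74, 74, 76, 73, 73]
180 [87, 85, 81, 80, 95, 104, 95, 106, 133, 147, 150, 153, 161, 164, 159, 142, 116, 90, 81, 82, 83, 83, 84, 84]
185 [83, 83, 83, 79, 76, 81, 97, 130, 161, 174, 178, 178, 178, 178, 177, 168, 149, 116, 90, 85, 86, 85, 86, 86]
190 [83, 82, 80, 79, 77, 74, 82, 121, 154, 172, 178, 179, 179, 179, 176, 170, 151, 117, 83, 80, 83, 84, 84, 82]
195 [74, 74, 75, 75, 73, 69, 76, 106, 146, 167, 178, 179, 179, 180, 177, 170, 156, 124, 85, 73, 75, 76, 77, 78]
200 [87, 86, 86, 88, 87, 86, 86, 102, 137, 164, 176, 179, 179, 179, 177, 172, 160, 133, 99, 85, 86, 87, 88, 88]
205 [81, 79, 79, 81, 81, 80, 80, 90, 120, 153, 171, 178, 179, 178, 174, 167, 150, 
[... 488 characters left out ...]
 104, 111, 111, 109, 108, 106, 107, 108, 109, 111, 112, 110, 111, 109, 97, 72, 51, 46, 45, 47, 53, 79, 114, 141, 164, 171, 167, 165, 164, 167, 168, 171, 172, 171, 170, 169, 161, 139, 108, 97, 95, 96, 97, 98, 96, 96, 97]
[99, 99, 98, 97, 99, 97, 95, 106, 132, 157, 165, 166, 166, 167, 163, 144, 102, 61, 44, 44, 47, 45, 45, 47, 46, 47, 45, 47, 46, 47, 45, 46, 46, 44, 43, 46, 61, 85, 100, 107, 106, 107, 108, 105, 92, 73, 60, 59, 60, 59, 60, 60, 59]
[99, 98, 98, 98, 97, 96, 95, 112, 143, 165, 171, 170, 169, 168, 170, 169, 170, 170, 169, 169, 170, 170, 170, 171, 171, 171, 171, 171, 171, 171, 171, 171, 170, 171, 171, 171, 171, 171, 171, 172, 172, 172, 172, 166, 141, 111, 95, 95, 95, 95, 95, 95, 95]
```

Run:
```python
from h import *
import pickle; np.set_printoptions(precision=4,suppress=True)
d=pickle.load(open("views.pkl","rb"))
im=np.load("key.npy").astype(int); m,s=d["key"]
yaw=np.radians(-15.89); bx=np.array([np.cos(yaw),np.sin(yaw)]); by=np.array([-bx[1],bx[0]]); B=np.array([.47772,-.33083])
print("pred",proj(m,box(*(B-.034*bx),yaw+np.pi/2,.026,.009,.058,.086)))
for y in range(172,210,4): print(y,[int(v) for v in im[y,164:200,0]])
# hole / escutcheon centres from half-level edges
m=d["hole"][0]
L=lambda p,q,z=.09: onz(m,[p],z)[0]
import itertools
esc=L(((237.5+276.9)/2,(172.4+209.6)/2),0); hol=L((257.3,191.2),0)
c,h=(237.6+276.8)/2,(172.7+209.2)/2; print("esc",L((c,h),0))
print("hole",L(((254+260.2)/2,(181+201.5)/2),0))
# lid outline yaw from top image: dark-vs-light front edge in wrist picture
g=cv2.cvtColor(np.load("hole.npy"),cv2.COLOR_RGB2GRAY).astype(float)
pts=[]
for x in range(150,370,4):
    col=g[140:172,x]; k=np.argmax(np.diff(col)); pts.append((x,140+k+.5))
pts=np.array(pts); f=np.polyfit(pts[:,0],pts[:,1],1); r=pts[:,1]-np.polyval(f,pts[:,0]); ok=abs(r-np.median(r))<1.5; f=np.polyfit(pts[ok,0],pts[ok,1],1)
w=onz(m,[(150,np.polyval(f,150)),(370,np.polyval(f,370))],.09); v=w[1]-w[0]; print("front edge",ok.sum(),w,"dir deg",np.degrees(np.arctan2(v[1],v[0])))
```

```text
pred [[188.6859 202.0156]
 [181.6691 213.2146]
 [178.7437 202.4043]
 [170.7283 213.6225]
 [185.6265 173.7925]
 [178.049  182.3279]
 [175.4297 174.2328]
 [166.7953 182.8018]]
172 [83, 83, 83, 83, 84, 83, 83, 83, 84, 84, 82, 84, 84, 84, 83, 84, 84, 84, 83, 81, 82, 84, 86, 87, 86, 83, 84, 83, 84, 82, 84, 83, 83, 83, 83, 83]
176 [81, 81, 80, 81, 81, 82, 80, 81, 81, 80, 81, 81, 79, 71, 58, 42, 32, 25, 12, 15, 50, 111, 158, 175, 158, 110, 77, 75, 75, 76, 76, 76, 75, 75, 75, 75]
180 [74, 75, 73, 73, 75, 74, 74, 75, 74, 70, 59, 40, 21, 11, 7, 4, 7, 7, 4, 3, 4, 5, 30, 79, 114, 115, 101, 83, 72, 72, 75, 76, 76, 75, 76, 76]
184 [84, 84, 83, 85, 84, 84, 86, 79, 59, 32, 14, 12, 15, 12, 11, 14, 10, 8, 4, 6, 4, 0, 10, 50, 103, 137, 151, 142, 104, 79, 79, 82, 81, 82, 83, 82]
188 [83, 83, 82, 81, 80, 80, 81, 71, 46, 23, 13, 13, 15, 13, 15, 12, 13, 10, 8, 6, 5, 1, 9, 49, 102, 132, 130, 100, 67, 62, 76, 87, 88, 87, 87, 87]
192 [84, 84, 84, 83, 84, 84, 84, 77, 56, 28, 12, 14, 14, 16, 14, 13, 11, 13, 8, 10, 18, 17, 8, 5, 16, 32, 43, 49, 51, 51, 57, 69, 79, 83, 82, 85]
196 [76, 75, 77, 75, 75, 74, 75, 75, 65, 42, 19, 11, 13, 16, 14, 15, 13, 13, 10, 12, 15, 17, 8, 5, 18, 37, 46, 46, 46, 45, 49, 53, 64, 72, 74, 73]
200 [73, 72, 72, 72, 73, 72, 73, 74, 68, 49, 26, 13, 12, 15, 14, 15, 13, 11, 12, 10, 9, 7, 5, 5, 21, 39, 47, 49, 50, 48, 49, 54, 65, 76, 80, 82]
204 [84, 84, 84, 85, 85, 85, 83, 83, 80, 71, 47, 20, 12, 15, 14, 15, 15, 13, 10, 10, 4, 7, 22, 39, 49, 52, 52, 53, 52, 51, 52, 52, 57, 67, 80, 85]
208 [84, 85, 84, 86, 85, 85, 85, 84, 86, 84, 69, 44, 21, 14, 11, 11, 11, 12, 9, 9, 26, 54, 74, 70, 59, 54, 53, 53, 53, 54, 52, 54, 60, 75, 84, 85]
esc [ 0.5489 -0.058   0.09  ]
hole [ 0.5491 -0.0581  0.09  ]
front edge 55 [[ 0.4876 -0.1218  0.09  ]
 [ 0.5514  0.0349  0.09  ]] dir deg 67.8262775125036
```

The spacing fits two upright keys and the fingers clear the black one by about 6 mm. The keyhole is at (0.5490, -0.0580) and the box yaw is -22.2°. Grasp now.

Run:
```python
from h import *
np.set_printoptions(precision=4,suppress=True)
yaw=np.radians(-15.89); bx=np.array([np.cos(yaw),np.sin(yaw)]); by=np.array([-bx[1],bx[0]]); B=np.array([.47772,-.33083])
p=B+.0355*bx+.0003*by
arm.move_ptp([*p,.14],down(74.1)); arm.wait(.2)
print(arm.movel([*p,.068],speed=.08,f_stop=12)); s=arm.state(); print(s["ee_pos"],s["eef_rot"],s["force"])
im0=arm.capture("wrist")
arm.grab(40); arm.wait(.2); s=arm.state(); print(s["time"],s["ee_pos"],s["force"],s["torque"],s["grip_width"],s["gripper_force"])
im1=arm.capture("wrist")
save("g1",np.hstack([cv2.resize(i,(400,300)) for i in (im0,im1)])); np.save("g1.npy",im1)
```

```text
False
[ 0.5121 -0.3405  0.0684] [179.9649   0.0122  74.0909] [ 0.5144  0.3075 -0.7352]
7.1333 [ 0.511 -0.34   0.068] [-5.7814  2.1408  5.1735] [ 0.4249  1.3315 -0.0096] 0.10002585477381595 40.17912983894348
```

View pics/g1.png

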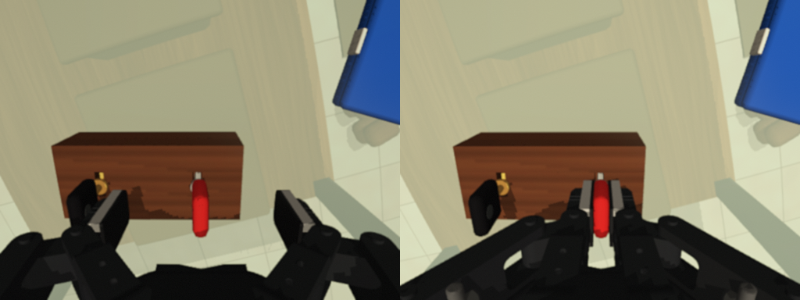

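The pads hold the red head squarely, head at (600,200) in the right panel. Lift straight up, and check the key in the hand against the camera model.

Run:
```python
from h import *
import pickle; from scipy.spatial.transform import Rotation as R
np.set_printoptions(precision=4,suppress=True)
s=arm.state(); p=s["ee_pos"]
arm.movel([p[0],p[1],.10],speed=.04); print(arm.state()["force"])
arm.movel([p[0],p[1],.17],speed=.1); arm.wait(.3)
m=arm.camera_model("wrist"); s=arm.state(); im=arm.capture("wrist"); pickle.dump((m,s,im),open("held.pkl","wb"))
print(s["time"],s["force"],s["ee_pos"],s["grip_width"])
Rt=R.from_euler("xyz",s["eef_rot"],degrees=True).as_matrix()
T=lambda l: proj(m,np.array(l)@Rt.T+s["ee_pos"])
# tool z: head top at TCP z .068 <-> world .086 => tool z=-.018 ; tip at .024 => +.044
key=[(0,0,-.018),(.013,0,-.018),(-.013,0,-.018),(.013,0,.010),(.008,0,.030),(.008,0,.040),(.0058,0,.044),(0,0,.044)]
px=T(key); print(px)
v=im.copy()
c=im[190:330,200:312]; 
big=cv2.resize(c,None,fx=4,fy=4,interpolation=cv2.INTER_CUBIC)
mk=big.copy()
for q in px: cv2.drawMarker(mk,tuple(int(a) for a in ((q-[200,190]+.5)*4)),(0,255,0),cv2.MARKER_CROSS,8,1)
save("held",cv2.resize(np.hstack([big,mk]),(800,500)))
```

```text
[-0.3077  0.868  -0.3918]
9.2833 [-0.5812  0.8155 -0.4312] [ 0.5108 -0.3399  0.1695] 0.09293647981486737
[[255.1658 281.9739]
 [255.0976 253.5919]
 [255.232  308.4773]
 [255.415  225.6834]
 [255.5966 219.6356]
 [255.6659 213.0565]
 [255.697  214.1241]
 [255.7112 223.2641]]
```

View pics/held.png

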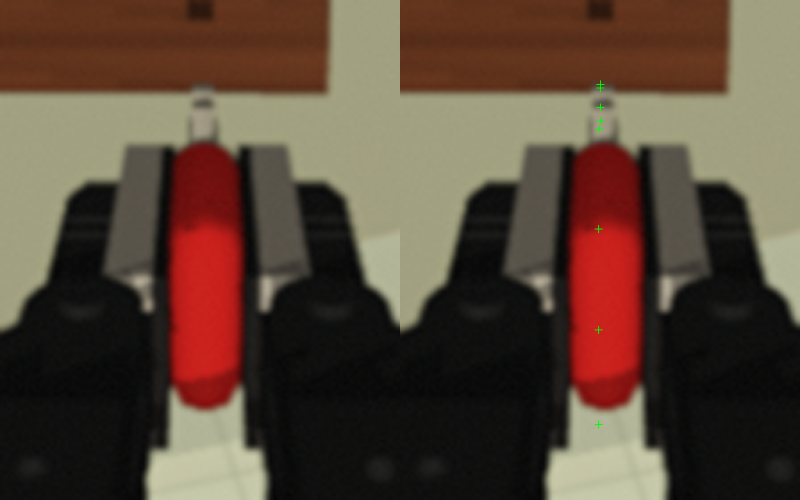

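The held key is centred and straight: head at column ~206 and tip at (203,90) in the left panel, within 1 px of the model. Carry it over the keyhole and compare the tip with the escutcheon at close range.

Run:
```python
from h import *
import pickle; from scipy.spatial.transform import Rotation as R
np.set_printoptions(precision=4,suppress=True)
p=[.5485,-.0581]
arm.move_ptp([*p,.19],down(157.83))
arm.movel([*p,.146],speed=.08); arm.wait(.4)
m=arm.camera_model("wrist"); s=arm.state(); im=arm.capture("wrist"); pickle.dump((m,s,im),open("above.pkl","wb"))
print(s["time"],s["force"],s["ee_pos"],s["eef_rot"])
Rt=R.from_euler("xyz",s["eef_rot"],degrees=True).as_matrix()
px=proj(m,np.array([(.008,0,.030),(.008,0,.040),(.0058,0,.044)])@Rt.T+s["ee_pos"])
h=np.array([.5490,-.0580]); tx=Rt[:2,0]; ty=Rt[:2,1]
e=[[*(h+a*.015*tx+b*.015*ty),.09] for a,b in((-1,-1),(1,-1),(1,1),(-1,1))]; ep=proj(m,e); print(px,ep)
c=im[190:290,200:312]; big=cv2.resize(c,None,fx=5,fy=5,interpolation=cv2.INTER_CUBIC)
o=np.array([200,190])
for q in px: cv2.drawMarker(big,tuple(int(a) for a in ((q-o+.5)*5)),(0,255,0),cv2.MARKER_CROSS,8,1)
for q in ep: cv2.drawMarker(big,tuple(int(a) for a in ((q-o+.5)*5)),(255,255,0),cv2.MARKER_CROSS,8,1)
save("above",big)
g=im[...,0].astype(int)
for y in range(192,232,3): print(y,list(g[y,225:290]))
```

```text
11.5333 [ 0.1649 -0.2873 -0.0845] [ 0.5486 -0.0581  0.1463] [179.9886   0.0261 157.8326]
[[255.5055 216.6866]
 [255.587  210.2204]
 [255.623  211.3461]] [[232.7441 235.3093]
 [231.6299 190.7225]
 [280.3865 190.7121]
 [279.3803 235.2977]]
192 [np.int64(114), np.int64(113), np.int64(113), np.int64(114), np.int64(112), np.int64(118), np.int64(144), np.int64(175), np.int64(186), np.int64(186), np.int64(186), np.int64(184), np.int64(182), np.int64(180), np.int64(179), np.int64(179), np.int64(182), np.int64(183), np.int64(186), np.int64(185), np.int64(186), np.int64(185), np.int64(186), np.int64(184), np.int64(184), np.int64(185), np.int64(183), np.int64(181), np.int64(181), np.int64(179), np.int64(181), np.int64(182), np.int64(185), np.int64(187), np.int64(186), np.int64(187), np.int64(184), np.int64(184), np.int64(185), np.int64(184), np.int64(184), np.int64(182), np.int64(179), np.int64(178), np.int64(180), np.int64(182), np.int64(184), np.int64(185), np.int64(186), np.int64(186), np.int64(185), np.int64(184), np.int64(184), np.int64(183), np.int64(176), np.int64(155), np.int64(126), np
[... 12022 characters left out ...]
64(90), np.int64(90), np.int64(83), np.int64(68), np.int64(50), np.int64(46), np.int64(66), np.int64(93), np.int64(107), np.int64(106), np.int64(102), np.int64(102), np.int64(106), np.int64(106), np.int64(108), np.int64(109), np.int64(114), np.int64(116), np.int64(117), np.int64(111), np.int64(106), np.int64(108), np.int64(117), np.int64(116), np.int64(98), np.int64(75), np.int64(65), np.int64(74), np.int64(92), np.int64(106), np.int64(108), np.int64(108), np.int64(107), np.int64(108), np.int64(109), np.int64(109), np.int64(108), np.int64(104), np.int64(101), np.int64(110), np.int64(114), np.int64(114), np.int64(113), np.int64(112), np.int64(112), np.int64(113), np.int64(112), np.int64(113)]
```

View pics/above.png

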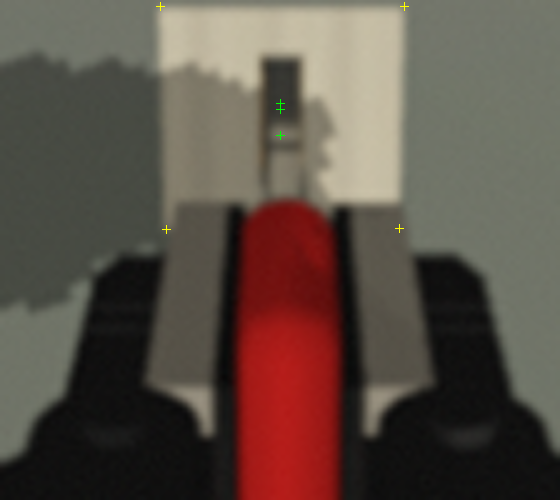

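Run:
```python
from h import *
import pickle; from scipy.spatial.transform import Rotation as R
np.set_printoptions(precision=4,suppress=True)
d=pickle.load(open("views.pkl","rb"))
for n,(m,s) in dict(hole=d["hole"],key=d["key"],held=pickle.load(open("held.pkl","rb"))[:2],above=pickle.load(open("above.pkl","rb"))[:2]).items():
    Rt=R.from_euler("xyz",s["eef_rot"],degrees=True).as_matrix()
    print(n,Rt.T@(-m["R"].T@m["t"]-s["ee_pos"]),R.from_matrix(m["R"]@Rt).as_euler("xyz",degrees=True),s["eef_rot"],s["ee_pos"],np.abs(s["joint_vel"]).max())
    if n=="held": print("key pts",proj(m,np.array([(.008,0,.030),(.008,0,.040),(.0058,0,.044)])@Rt.T+s["ee_pos"]))
```

```text
hole [ 0.0722  0.0008 -0.1317] [  0.0352  16.6892 -90.0039] [179.9977   0.001  157.5313] [ 0.5468 -0.0581  0.2   ] 0.24372569551033701
key [ 0.0737  0.0007 -0.1317] [  0.0603  16.599  -90.0004] [179.9969  -0.0213  71.7061] [ 0.509  -0.3363  0.196 ] 0.25784023295206826
held [ 0.0737  0.0007 -0.1317] [  0.0616  16.6026 -89.9977] [-179.9554   -0.0035   74.0933] [ 0.5108 -0.3399  0.1695] 0.1952046926904568
key pts [[255.5966 219.6356]
 [255.6659 213.0565]
 [255.697  214.1241]]
above [ 0.0722  0.0009 -0.1317] [  0.0375  16.6914 -89.9981] [179.9886   0.0261 157.8326] [ 0.5486 -0.0581  0.1463] 0.047198347133798634
```

In the picture, the hole's columns centre on 282 and the key tip on 285. The tip top edge is at row ~120, against a modelled 105. So relative to the hole the tip sits about -1.6 mm in tool x and +0.4 mm in tool y. Correct for that and insert gently with a force stop.

Run:
```python
from h import *
np.set_printoptions(precision=4,suppress=True)
p=[.54715,-.05794]
arm.movel([*p,.146],speed=.05); arm.wait(.2); s=arm.state(); print(s["ee_pos"],s["force"])
hit=arm.movel([*p,.124],speed=.02,f_stop=10); s=arm.state(); print(hit,s["time"],s["ee_pos"],s["force"],s["torque"])
if not hit:
    hit=arm.movel([*p,.108],speed=.012,f_stop=10); s=arm.state(); print(hit,s["time"],s["ee_pos"],s["force"],s["torque"],s["grip_width"])
```

```text
[ 0.5472 -0.0579  0.146 ] [-0.4165  0.0721 -0.0181]
False 13.2833 [ 0.5472 -0.0579  0.1241] [ 0.3179 -0.5776  0.5668] [ 0.0054 -0.0155  0.0015]
True 14.15 [ 0.5471 -0.0581  0.1138] [-1.3923 -0.536   8.0824] [0.0611 0.2671 0.0517] 0.09740186504393405
```

The key is fully home at z=0.1138 on collar contact, with little side force. Test small clockwise steps (yaw decreasing) and log the torque.

```bash
cat >> h.py <<'E'
def read(n=4,dt=.03):
    a=[]
    for _ in range(n):
        arm.wait(dt); s=arm.state(); a.append(np.r_[s["force"],s["torque"],s["ee_pos"],s["eef_rot"][2]])
    return np.mean(a,0),np.std(a,0)[5],s["time"]
def step(p,yaw,gain=1e-4):
    arm.movel([p[0],p[1],p[2]],speed=.02,frame=down(yaw))
    a,sd,t=read(); F=a[:2]; p[:2]+=np.clip(gain*F,-3e-4,3e-4)
    print(f"t{t:.2f} yaw {yaw:.1f}/{a[9]:.2f} F {a[0]:.1f} {a[1]:.1f} {a[2]:.1f} Tz {a[5]:.4f} sd {sd:.4f} p {p[0]:.4f} {p[1]:.4f} ee {a[6]:.4f} {a[7]:.4f} {a[8]:.4f}")
    return a
E
python3 - <<'E'
from h import *
p=np.array(arm.state()["ee_pos"]); p[2]=.1134; a,_,_=read(); print(a.round(4))
for y in (157.8,156,154,152,150): step(p,y)
np.save("p.npy",p)
E
```

```text
[-1.249500e+00 -5.841000e-01  7.457300e+00 -3.640000e-02  2.285000e-01
  2.090000e-02  5.471000e-01 -5.810000e-02  1.139000e-01  1.578239e+02]
t14.67 yaw 157.8/157.79 F -1.7 0.5 7.8 Tz -0.0249 sd 0.0144 p 0.5470 -0.0580 ee 0.5471 -0.0581 0.1139
t15.05 yaw 156.0/155.99 F -1.4 0.2 7.7 Tz 0.0386 sd 0.0210 p 0.5468 -0.0580 ee 0.5472 -0.0581 0.1139
t15.43 yaw 154.0/154.00 F -0.9 -0.1 6.6 Tz 0.0285 sd 0.0231 p 0.5467 -0.0580 ee 0.5472 -0.0580 0.1139
t15.82 yaw 152.0/152.00 F -0.6 -0.0 6.8 Tz 0.0207 sd 0.0268 p 0.5467 -0.0580 ee 0.5472 -0.0581 0.1139
t16.20 yaw 150.0/150.00 F -0.3 0.2 5.7 Tz 0.0358 sd 0.0159 p 0.5466 -0.0580 ee 0.5473 -0.0581 0.1139
```

Run:
```python
from h import *
p=np.load("p.npy"); T=[]
for y in range(146,117,-4): T.append(step(p,y)[5])
y=118; base=[]
while y>74:
    y-=1.5
    arm.movel(list(p),speed=.02,frame=down(y)); a,sd,t=read(10,.02); p[:2]+=np.clip(1e-4*a[:2],-3e-4,3e-4)
    b=np.mean(base[:-1]) if len(base)>4 else np.mean(T[2:])
    print(f"t{t:.2f} yaw {y:.1f}/{a[9]:.2f} F {a[:3].round(1)} Tz {a[5]:.4f} base {b:.4f}")
    if a[5]-b>.04:
        a,sd,t=read(20,.02); print("confirm",a[5]-b,a[:3].round(1))
        if a[5]-b>.045: break
    base.append(a[5]) if a[5]-b<.02 else None
np.save("p.npy",p); np.save("y.npy",[y,b]); print(p,y,b)
```

```text
t16.58 yaw 146.0/146.00 F -0.3 -0.4 6.6 Tz -0.0041 sd 0.0116 p 0.5466 -0.0580 ee 0.5473 -0.0580 0.1139
t16.97 yaw 142.0/142.00 F -0.7 0.3 5.9 Tz -0.0235 sd 0.0325 p 0.5465 -0.0580 ee 0.5474 -0.0580 0.1139
t17.35 yaw 138.0/138.00 F 0.3 0.8 5.8 Tz 0.0129 sd 0.0336 p 0.5466 -0.0579 ee 0.5474 -0.0580 0.1139
t17.73 yaw 134.0/134.00 F 0.5 0.7 6.0 Tz 0.0459 sd 0.0220 p 0.5466 -0.0579 ee 0.5475 -0.0579 0.1139
t18.12 yaw 130.0/130.00 F 0.5 0.4 6.1 Tz 0.0085 sd 0.0155 p 0.5467 -0.0578 ee 0.5475 -0.0579 0.1139
t18.50 yaw 126.0/125.99 F 0.6 0.1 5.5 Tz 0.0256 sd 0.0240 p 0.5467 -0.0578 ee 0.5476 -0.0578 0.1139
t18.88 yaw 122.0/121.99 F 0.2 0.4 5.9 Tz 0.0053 sd 0.0511 p 0.5467 -0.0578 ee 0.5477 -0.0578 0.1139
t19.27 yaw 118.0/117.98 F 0.9 -0.0 6.1 Tz 0.0362 sd 0.0170 p 0.5468 -0.0578 ee 0.5477 -0.0578 0.1139
t19.68 yaw 116.5/116.49 F [0.5 0.4 5.9] Tz 0.0376 base 0.0224
t20.10 yaw 115.0/114.99 F [0.8 0.4 6.2] Tz 0.0226 base 0.0224
t20.52 yaw 113.5/113.48 F [ 0.5 -0.1  6.5] Tz 0.0405 base 0.0224
t20.93 yaw 112.0/111.98 F [0.2 0.  6.3] Tz 0.0581 base 0.0224
t21.35 yaw 110.5/110.48 F [0.7 0.2 6.4] Tz 0.0542 base 0.0224
t21.77 yaw 109.0/108.98 F [ 0.7 -0.   6.8] Tz 0.0353 base 0.0224
t22.18 yaw 107.5/107.48 F [0.6 0.3 6.8] Tz 0.0485 base 0.0224
t22.60 yaw 106.0/105.98 F [0.2 0.1 7.1] Tz 0.0654 base 0.0224
confirm 0.03479048806376325 [0.4 0.1 6.7]
t23.35 yaw 104.5/104.48 F [0.3 0.2 6.8] Tz 0.0442 base 0.0224
t23.77 yaw 103.0/102.98 F [ 0.2 -0.1  7. ] Tz 0.0525 base 0.0224
t24.18 yaw 101.5/101.48 F [0.2 0.1 7. ] Tz 0.0618 base 0.0224
t24.60 yaw 100.0/99.98 F [0.  0.1 6.7] Tz 0.0626 base 0.0224
confirm 0.030820511796828813 [0.4 0.1 6.7]
t25.35 yaw 98.5/98.49 F [ 0.6 -0.   6.5] Tz 0.0525 base 0.0224
t25.77 yaw 97.0/96.99 F [ 0.6 -0.3  7. ] Tz 0.1131 base 0.0224
confirm 0.07967015485166089 [ 0.4 -0.   6.9]
[ 0.54745721 -0.05766938  0.1134    ] 97.0 0.02239799778027156
```

Running torque was about 0.052, and it has jumped to ~0.10 at yaw 97, so that is the stop. Sample it once more before turning back.

Run:
```python
from h import *
a,sd,t=read(40,.02); print(t,a.round(4),sd)
```

```text
26.7667 [ 2.45300e-01 -1.09800e-01  6.76690e+00 -2.26000e-02 -8.95000e-02
  1.15100e-01  5.48200e-01 -5.78000e-02  1.13900e-01  9.69918e+01] 0.03434595920195862
```

Run:
```python
from h import *
p=np.load("p.npy")
for y in (92,86,80+40,130,140,148,154,157.8):
    if y<97: continue
    a=step(p,y)
for y in (159.5,161,162.5,164):
    arm.movel(list(p),speed=.02,frame=down(y)); a,sd,t=read(15,.02); p[:2]+=np.clip(1e-4*a[:2],-3e-4,3e-4)
    print(f"t{t:.2f} yaw {y} F {a[:3].round(1)} Tz {a[5]:.4f}")
    if a[5]<-.07: break
a=step(p,157.8); np.save("p.npy",p)
```

```text
t27.45 yaw 120.0/119.96 F -0.4 -0.2 7.3 Tz 0.0077 sd 0.0071 p 0.5474 -0.0577 ee 0.5478 -0.0579 0.1139
t27.91 yaw 130.0/129.96 F -0.8 -0.4 7.2 Tz 0.0223 sd 0.0360 p 0.5473 -0.0577 ee 0.5477 -0.0580 0.1139
t28.37 yaw 140.0/139.96 F -0.7 -0.5 7.7 Tz 0.0053 sd 0.0403 p 0.5473 -0.0578 ee 0.5476 -0.0581 0.1138
t28.79 yaw 148.0/147.96 F -1.2 -1.1 7.7 Tz -0.0211 sd 0.0303 p 0.5471 -0.0579 ee 0.5476 -0.0582 0.1139
t29.18 yaw 154.0/153.96 F -0.7 -1.2 7.7 Tz -0.0158 sd 0.0027 p 0.5471 -0.0580 ee 0.5475 -0.0583 0.1139
t29.57 yaw 157.8/157.76 F -0.6 -0.5 7.5 Tz -0.0137 sd 0.0288 p 0.5470 -0.0581 ee 0.5475 -0.0583 0.1139
t30.07 yaw 159.5 F [-0.5 -0.7  7.3] Tz -0.0201
t30.57 yaw 161 F [-0.4 -0.6  7.2] Tz -0.0154
t31.07 yaw 162.5 F [-0.5 -0.2  7.1] Tz -0.0248
t31.57 yaw 164 F [-0.1 -0.5  7.1] Tz -0.0287
t31.96 yaw 157.8/157.77 F 0.0 -0.6 7.0 Tz 0.0015 sd 0.0117 p 0.5469 -0.0583 ee 0.5475 -0.0584 0.1139
```

The key is home, and over-turning slightly took up the play. Draw it straight out with a force guard.

Run:
```python
from h import *
s=arm.state(); p=s["ee_pos"]
hit=arm.movel([p[0],p[1],.122],speed=.015,f_stop=16); s=arm.state(); print(hit,s["ee_pos"],s["force"],s["grip_width"])
if not hit:
    hit=arm.movel([p[0],p[1],.15],speed=.04,f_stop=10); s=arm.state(); print(hit,s["time"],s["ee_pos"],s["force"])
    if not hit:
        arm.movel([p[0],p[1],.20],speed=.1); arm.wait(.3); s=arm.state(); print(s["time"],s["force"],s["grip_width"])
        im=arm.capture("wrist"); np.save("out.npy",im)
        t=arm.capture("top"); save("topb",t)
        # bowl: dark mask in top picture near its first place
        g=t.max(2); roi=np.zeros(g.shape,bool); roi[175:228,160:215]=1
        b=biggest(roi&(g<45)); c,r=cv2.minEnclosingCircle(np.argwhere(b)[:,::-1].astype(np.float32)); print(c,r)
        print(onz(arm.camera_model("top"),[c],.052))
        save("out",np.hstack([cv2.resize(im[150:342,150:362],(400,362)),cv2.resize(t[160:240,120:230],(400,362))]))
```

```text
False [ 0.54739017 -0.05837093  0.12197655] [ 1.54588004 -0.7828481  -0.43840897] 0.0973542638266279
False 33.5333 [ 0.5473333  -0.05836141  0.1499301 ] [-0.48367974  0.87070055 -0.53583959]
34.4833 [-1.11804847 -0.22357985 -0.0509597 ] 0.09522275678898504
(186.43548583984375, 201.30645751953125) 20.766687393188477
[[0.48320418 0.35077834 0.052     ]]
```

View pics/out.png

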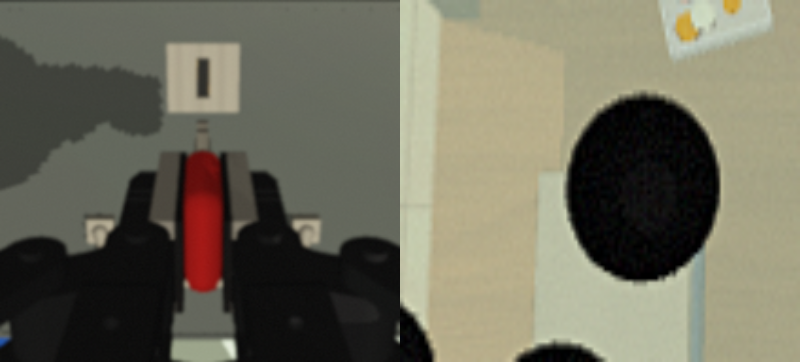

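The key is out cleanly and the bowl is at (0.483, 0.351), right panel centre (643,187). Carry it over, lower it in until it touches the floor, release, back off.

Run:
```python
from h import *
b=[.483,.351]
arm.move_ptp([*b,.20],down(130)); arm.wait(.2)
print(arm.movel([*b,.075],speed=.1,f_stop=10)); arm.wait(.2)
hit=arm.movel([*b,.046],speed=.02,f_stop=4); arm.wait(.2); s=arm.state(); print(hit,s["time"],s["ee_pos"],s["force"],s["gripper_force"])
arm.release(); arm.wait(.4)
arm.movel([*b,.10],speed=.06); arm.movel([*b,.24],speed=.15); arm.wait(.5)
s=arm.state(); print(s["time"],s["force"])
im=arm.capture("wrist"); sc=arm.capture("scene")
save("bowl",np.hstack([cv2.resize(im,(400,300)),cv2.resize(sc[90:240,200:400],(400,300))]))
```

```text
False
True 39.2583 [0.48304313 0.35099628 0.0498261 ] [-0.69707046 -0.15535902  7.66643793] 40.53829371929169
42.9667 [-0.03948313 -0.17167698 -0.06958308]
```

View pics/bowl.png

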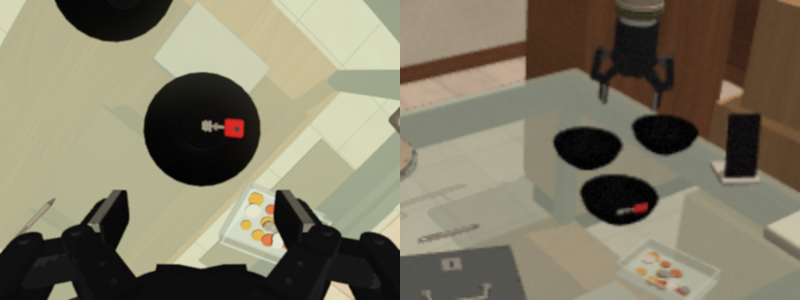

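The key lies in the right-hand bowl, at (222,127) in the left panel. The bowl is upright, the others are untouched, and the gripper is clear, so I'm handing the job in.

```bash
python3 -c "
from workcell import arm
print(arm.close_job())"
```

```text
the job is handed in; nothing more can be done
None
```

I locked the box, turned the key back home, drew it out, and set it down in the rightmost bowl. I handed the job in at about 43 s, but no verdict came back; the bolt can't be seen, so I judged the lock only by the torque rise at the stop, roughly 6 N of bolt on strike.

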